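Clear the pastry board and present the rolling pin

TASK

Get the baking table ready for rolling: put the small round cutter that lies on the pastry board away in the empty pocket of the cutter tray, cutting edge down and knob up, fully home, and let go of it. Then draw the rolling pin out of its slanted stand, turn it level and hold it over the middle of the cleared board, at least 15 cm above the table and parallel to the board's short sides. Finish while still holding the pin there, still and touching nothing but the gripper; leave the jar, the spatula and the large cutter alone.

Things in the scene. Friction and masses are not known exactly. Their poses are not given: they have to be found in the camera images.
- board: Fixed light-wood pastry board lying on the black table, 190 mm (its x) by 260 mm (its y), 15 mm thick. Origin: centre of its underside, on the table; z up. Its short sides run along its x axis.
- cutter_mid (a point): Centre of the small round red plastic cutter, which starts on the board cutting edge down: 56 mm high in all, origin half-way up its axis, z along the axis towards the knob. From the bottom: an open round cutting wall 50 mm across and 18 mm high, a flange 64 mm across and 4 mm thick, then a round solid grip knob 22 mm across and 34 mm high (from 6 mm below to 28 mm above the origin). 40 g.
- pocket (a point): Centre of the mouth of the empty round pocket of the fixed plywood tray (230 by 110 mm, 30 mm high), at the height of the tray's top face; z up. The pocket is 56 mm across and 22 mm deep; the cutter goes in until its flange rests on the tray's top, its centre then 10 mm above this point. The tray's other, wider pocket, 114 mm away along -x of this point's frame, holds a large red cutter of the same shape (wall 78 mm, flange 92 mm across, same knob and same seating).
- pin_mid (a point): Centre of the wooden rolling pin, z along its length towards the end that sticks up. 240 mm long: a barrel 40 mm across and 160 mm long in the middle, a handle up to 22 mm across and 40 mm long at each end. About 200 g, centre of mass at this point. It starts leaning 45 degrees from vertical in its stand, its upper end leaning roughly away from the robot; it can spin freely about its length.
- stand: Fixed wooden stand with a slanted square socket that leans 45 degrees towards the stand's +x axis. Origin: on the table; the socket floor's centre, where the pin's lower end rests, is 40 mm towards -x and 44 mm up. Socket inside 46 mm wide; measured along the pin from that floor, the side walls reach 85 mm, the upper wall 60 mm, and a 24 mm wide rest runs on under the pin to 135 mm. The pin's barrel is bare on both flanks beyond 85 mm. The pin is drawn out along its length.
- jar: Bystander: amber jar with white lid, 60 mm across, 90 mm high, beyond the board. Origin: centre of its underside.
- spatula: Bystander: spatula with wooden handle and steel blade, 240 mm long, lying flat beyond the board. Origin: near its middle.
- big_cutter_mid (a point): Bystander: centre of the large red cutter in the tray's wider pocket, 56 mm high.
Not all that is in view belongs to the job. Leave any yellow look-alike of the part that bears cutter_mid alone.

How it is judged:
By the outcome, as a careful person would: the job done as asked, in the order asked, and still so for the second after the job is handed in, while the arm keeps its last pose, push and grip.
It also fails if it takes over 58 s, if anything falls off the work surface, if the arm or the gripper's body presses on something with over 40 N, if the wrist force passes 120 N, or if a joint passes its speed limit or range.

ROBOT

A 6-joint arm with a two-finger parallel gripper is mounted at the origin on the work surface. World frame = base frame: x ahead of the robot, y to its left, z up, the work surface at z = 0. Lengths are in mm, angles in rad, forces in N, time in s.
With the tool pointing down it reaches from about 275 to 750 mm from the base axis. Payload 10.2 kg.
Tool frame: the origin (TCP) lies between the finger pads; the fingertips stand 22 mm ahead of it and the grasp point (between the pads) lies 3 mm ahead of it (ctrl.nose_length is the distance from the TCP to the fingertips, in mm); y points along the fingers, z is the direction in which the jaws open and shut, and the axes are right-handed (so a half turn about y gives the same grasp; the last joint's range is limited). The gripper opens to 85 mm and grips with 20 to 120 N. Pads are 22 mm wide; open, the fingers measure 114 mm over their backs; the gripper's body (76 mm by 85 mm) begins 54 mm behind the grasp point. The pads swing forward as they close: fully open they stand 13 mm farther back than shut.
Start: joints at [-1.483, 0.313, 1.498, -0, 1.331, -0.223], TCP at [160.543, -499.857, 253.294] pointing down, gripper open.
Joint ranges: [-2.94, 2.94], [-0.97, 2.17], [0.19, 2.56], [-1.23, 4.37], [0.02, 3.11], [-2.88, 2.88]. Speed limits (rad/s): [2.39, 2.39, 3.01, 3.14, 3.14, 3.14].

INTERFACE

Orientations are given as a unit quaternion [w, x, y, z].
In Python, from rig import ctrl, eyes, models gives the robot as it stands.
- The arm moves only by the shell command python3 -m crank 'ROWS' [FORCE]. ROWS is JSON, a list of rows, each an object with "dp": the shift along the tool's x, y, z in mm, a list of three; "roll": the turn about the tool's y in rad; "gripper": the closure in counts, from 0 (fully open) to 255 (shut). A call has 1 to 10 rows; each row is the pose to reach, as a shift and turn from the pose commanded when the call began, along the tool's axes at that moment; what a row does not reach only later rows make up. A row lasts 1/12 s, in which the tool goes at most 41.7 mm and 7.16 degrees, less where a joint would pass 70% of its speed; a pose out of reach is approached as far as the arm can. A call with a gripper value outside its range is refused whole. The fingers move at their own pace and stop on an object; FORCE is the grip in N (left out, the last holds). Time passes only in rows, so rows that repeat a pose let the fingers close. It gives the time, the measured TCP pose, the force and the opening at its end, in the units of the state.
- ctrl.sense(): the state, without advancing time (a new reading comes with each control period).
- eyes.capture(name): name is "side" or "top"; returns a dict with "color" (400x640x3 uint8, red, green, blue), "fx", "fy", "cx", "cy" (pixels), "R" (3x3) and "t" (3): a world point X has camera coordinates R X + t. Camera axes: x right, y down, z forward; pixel columns grow to the right and rows downward; lengths in mm; the calibration is good to about 2 mm. A picture is of the moment at which its call begins. There is no depth.
- ctrl.finish_job(): hands the job in, once; it reports no verdict.
Trained networks look in a picture, given as the dict that the camera call returned (one of the last four; its "shot" number tells which), for a name from the list of things; names that differ only in an ending like _2 or _b are one class to them, and where a whole thing is asked for, a point or a joint stands for the part that bears it (a point fixed in the world has none). Each returns a list of dicts, best first, with "confidence" (0 to 1); they miss things now and then, are a little off and sometimes report something else, mostly with a low value. They report only what shows in the picture. A call takes as long as a camera call. They do not tell look-alikes from the thing itself.
- models.spot_in(picture, label): "extent" ([centre column, centre row, width, height] in pixels, round what is visible of it).
- models.spot_point(picture, label): "centre" ([column, row] in pixels: a listed point, or the origin of a listed thing).
The state is a dict: "time_s": time; "joints": joint angles; "dq": joint speeds; "tau": joint torques, N m; "eef_pos": TCP position; "ee_rot": TCP orientation; "force": force on the tool from outside, world axes, zero at the start; "wrist_torque": the same for the moment, N m; "grip_width": opening from 0.0 (shut) to 1.0 (fully open).
Only numpy, scipy, OpenCV 4.12 (cv2) and the standard library are available. Lean on these libraries where they do the work, as an engineer would, in place of code of your own. Each camera call takes 0.05 s, during which the arm holds its last target. There are 200 camera calls.

## Working session

There is one attempt and no reset: what is moved stays moved. The work goes in short steps, Python scripts to look and compute and a shell command to move; the robot and the scene stay as the last step left them, time stands still between calls to the robot, and variables do not carry over. Pictures are saved under pics/ and viewed, about 8 in all and at most 12, crops included, and the job is handed in when it is done.

```bash
mkdir -p pics; ls; cat > h.py <<'E'
import numpy as np, cv2
from scipy.spatial.transform import Rotation as Ro
from rig import ctrl, eyes, models
def tri(obs):
    A=[]
    for c,(u,v) in obs:
        P=np.diag([1,1,1.])@np.c_[c["R"],c["t"]]
        P=np.array([[c["fx"],0,c["cx"]],[0,c["fy"],c["cy"]],[0,0,1]])@P
        A+= [u*P[2]-P[0], v*P[2]-P[1]]
    A=np.array(A); A/=np.linalg.norm(A[:,:3],axis=1)[:,None]
    return np.linalg.lstsq(A[:,:3],-A[:,3],rcond=None)[0]
def onz(c,uv,z):
    R=np.array(c["R"]);C=-R.T@np.array(c["t"])
    d=R.T@[(uv[0]-c["cx"])/c["fx"],(uv[1]-c["cy"])/c["fy"],1]
    return C+d*(z-C[2])/d[2]
def proj(c,X):
    x=np.array(c["R"])@X+np.array(c["t"]); return [c["fx"]*x[0]/x[2]+c["cx"],c["fy"]*x[1]/x[2]+c["cy"]]
def save(c,n): cv2.imwrite("pics/"+n,c["color"][:,:,::-1])
def pose():
    s=ctrl.sense(); return np.array(s["eef_pos"]),Ro.from_quat(np.roll(s["ee_rot"],-1))
E
python3 - <<'E'
from h import *
np.set_printoptions(precision=1,suppress=True)
c={n:eyes.capture(n) for n in("side","top")}
for n in c:
    save(c[n],n+"0.png"); print(n,-np.array(c[n]["R"]).T@np.array(c[n]["t"]))
for l in ["board","cutter_mid","pocket","pin_mid","stand","jar","spatula","big_cutter_mid"]:
    for n in c:
        for d in models.spot_point(c[n],l)[:3]: print(l,n,np.array(d["centre"]),round(d["confidence"],2),onz(c[n],d["centre"],{"cutter_mid":43,"pocket":30,"big_cutter_mid":40}.get(l,0)))
p,r=pose();s=ctrl.sense();print(s["eef_pos"],s["ee_rot"],s["time_s"],s["force"]);print(r.as_matrix())
E
```

```text
pics
side [ 177.9 1017.6  757.4]
top [ 500.1   -0.  1509.2]
board side [324.  224.1] 0.94 [570.3 -18.8   0. ]
board top [333.9 201.6] 0.75 [587.  -19.5   0. ]
board top [302.1 137.4] 0.28 [792.5  88.7   0. ]
cutter_mid side [366.5 250.7] 0.84 [396.6 113.8  43. ]
cutter_mid side [314.7 178.9] 0.77 [ 679.7 -207.8   43. ]
cutter_mid side [311.9 209.3] 0.53 [612.1 -21.   43. ]
cutter_mid top [404.6 176.1] 0.82 [ 670.  -237.3   43. ]
cutter_mid top [299.3 257.6] 0.8 [408.5  83.4  43. ]
cutter_mid top [332.9 195.5] 0.66 [603.5 -15.4  43. ]
pocket side [283.8 277.8] 0.71 [561.2 283.9  30. ]
pocket top [235.5 205.1] 0.86 [566.  290.1  30. ]
pin_mid side [383.4 151.5] 0.88 [ 536.3 -616.6    0. ]
pin_mid side [279.9 193. ] 0.58 [ 782.6 -138.4    0. ]
pin_mid top [445.7 237.8] 0.8 [ 481.4 -377.2    0. ]
stand side [389.7 188.1] 0.89 [ 436.5 -321.3    0. ]
jar side [279.6 191.3] 0.79 [ 788.9 -148.7    0. ]
jar top [371.4 142.6] 0.71 [ 781.  -135.7    0. ]
jar top [234.2 206.1] 0.63 [564. 300.   0.]
spatula side [240.  227.3] 0.87 [802.6  97.4   0. ]
spatula top [301.3 137. ] 0.95 [793.7  91.3   0. ]
big_cutter_mid side [325.3 289.3] 0.83 [446.1 292.6  40. ]
big_cutter_mid top [233.3 242.8] 0.79 [448.2 290.2  40. ]
[ 160.5 -499.9  253.3] [-0.1  0.1 -0.7  0.7] 0.9 [-0.2 -0.3  0.1]
[[-1.   0.   0.3]
 [-0.3 -0.  -1. ]
 [-0.  -1.   0. ]]
```

View pics/side0.png

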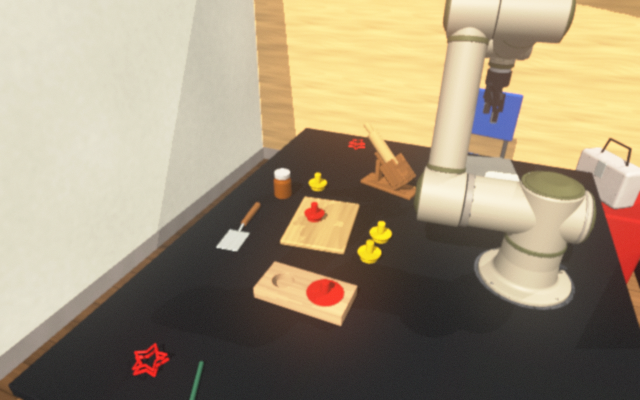

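View pics/top0.png

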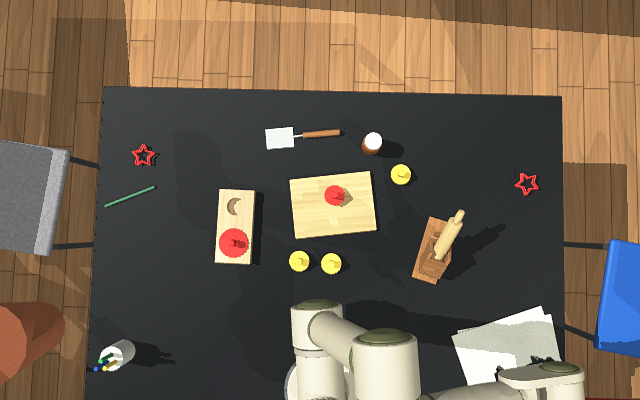

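Both views agree. The red cutter is on the board at side (314,212) and top (335,195). The empty pocket is at top (234,206), and the pin leans in its stand at top (445,240). There are three yellow decoys off the board. Next I'll refine the positions using colour masks.

```bash
cat > m.py <<'E'
from h import *
np.set_printoptions(precision=1,suppress=True)
def warp(c,z,x0,y0,w,h,s=2):  # image: col=x, row=y
    M=cv2.getPerspectiveTransform(np.float32([proj(c,np.array([x,y,z])) for x,y in[(x0,y0),(x0+w,y0),(x0+w,y0+h),(x0,y0+h)]]),np.float32([[0,0],[w*s,0],[w*s,h*s],[0,h*s]]))
    return cv2.warpPerspective(c["color"],M,(w*s,h*s),flags=cv2.INTER_CUBIC)
def big(m):
    n,l,st,ce=cv2.connectedComponentsWithStats(m.astype(np.uint8)); i=1+np.argmax(st[1:,4]); return l==i
def rect(m,x0,y0,s=2):
    k=cv2.findContours(big(m).astype(np.uint8),cv2.RETR_EXTERNAL,cv2.CHAIN_APPROX_NONE)[0]
    r=cv2.minAreaRect(max(k,key=cv2.contourArea)); return np.array(r[0])/s+[x0,y0],np.array(r[1])/s,r[2]
E
python3 - <<'E'
from m import *
c={n:eyes.capture(n) for n in("side","top")}
for n in c:
    for nm,z,a in(("board",15,(440,-190,300,350)),("tray",30,(370,200,270,190))):
        W=warp(c[n],z,*a).astype(int); m=W[:,:,0]>110
        print(n,nm,*rect(m,a[0],a[1]))
        if nm=="board" or 1:
            rd=(W[:,:,0]>120)&(W[:,:,1]<70); ys,xs=np.where(big(rd)); print("  red",xs.mean()/2+a[0],ys.mean()/2+a[1],xs.min()/2+a[0],xs.max()/2+a[0],ys.min()/2+a[1],ys.max()/2+a[1])
o=lambda l,f:[models.spot_point(c[n],l)[0]["centre"] for n in("side","top")]
p=tri(list(zip((c["side"],c["top"]),o("pin_mid",0)))); print("pin",p)
s=tri(list(zip((c["side"],c["top"]),o("stand",0)))); print("stand",s)
print("pocket",tri(list(zip((c["side"],c["top"]),o("pocket",0)))),"big",tri(list(zip((c["side"],c["top"]),o("big_cutter_mid",0)))))
print("cut",tri([(c["side"],(311.9,209.3)),(c["top"],(332.9,195.5))]))
T=c["top"]["color"][150:300,200:480]; S=c["side"]["color"][110:230,340:480]
a=cv2.resize(T,(784,420),interpolation=cv2.INTER_CUBIC)[:,:,::-1]
cv2.imwrite("pics/t1.png",cv2.resize(c["top"]["color"][195:295,395:485],None,fx=5,fy=5,interpolation=cv2.INTER_CUBIC)[:,:,::-1])
cv2.imwrite("pics/s1.png",cv2.resize(S,None,fx=5,fy=5,interpolation=cv2.INTER_CUBIC)[:,:,::-1][:600,:800])
E
```

```text
side board [573.9  -6.9] [195.2 285.3] 7.777002811431885
  red 614.5428950772792 -45.31190849050179 584.0 643.5 -102.0 -2.5
side tray [496.2 304.7] [144.1 243.1] 88.8426742553711
  red 448.0939897981814 291.23269017520516 405.5 490.5 248.5 333.5
top board [577.4 -14.4] [192. 261.] 7.744710922241211
  red 603.4697224558453 -34.91841883936081 592.5 618.0 -49.5 -8.5
top tray [500.8 290.9] [115.  234.2] 88.77461242675781
  red 446.4203740436384 275.3604420515727 433.0 461.5 253.5 303.5
pin [ 480.1 -342.6  131.3]
stand [ 437.  -318.3    1.9]
pocket [554.5 288.7  39.5] big [445.7 297.4  44. ]
cut [606.  -14.3  48.2]
```

View pics/t1.png

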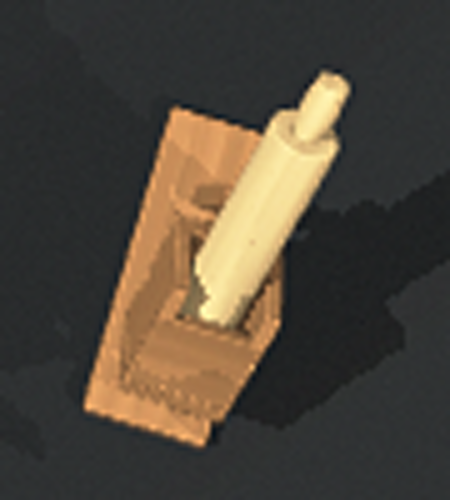

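View pics/s1.png

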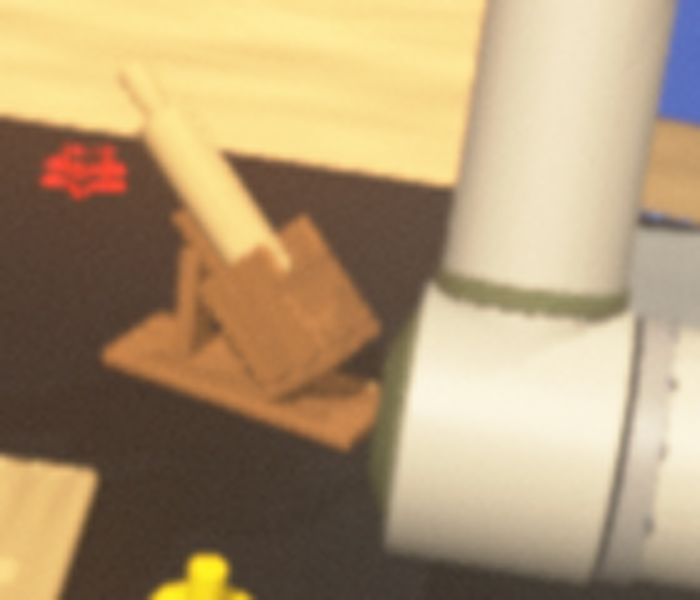

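Top crop: the stand base's long edge gives an azimuth of about -17°, and the pin's upper end is at pixel (461,213). The side crop shows the end at about (366,124). I'll fit known-shape silhouettes to get accurate positions.

```bash
cat > fit.py <<'E'
from m import *
from scipy.optimize import minimize
a=np.linspace(0,2*np.pi,40)
disc=lambda r,z:np.c_[r*np.cos(a),r*np.sin(a),0*a+z]
def cutter(rw,rf): return [np.r_[disc(rw,-28),disc(rw,-10)],np.r_[disc(rf,-10),disc(rf,-6)],np.r_[disc(11,-6),disc(11,28)]]
def box(x,y,z): return [np.array([[i*x/2,j*y/2,k] for i in(-1,1) for j in(-1,1) for k in(0,z)])]
S=4
def render(c,parts,p,roi):
    u0,v0,w,h=roi; m=np.zeros((h*S,w*S),np.uint8); R=Ro.from_euler("z",p[3]).as_matrix()
    for P in parts:
        q=np.array([proj(c,R@X+p[:3]) for X in P]); q=(q+.5-[u0,v0])*S-.5
        cv2.fillConvexPoly(m,cv2.convexHull(np.round(q*16).astype(np.int32)),1,shift=4)
    return cv2.resize(m.astype(float),(w,h),interpolation=cv2.INTER_AREA)
def fit(cs,masks,parts,z,p0,yaw=True):
    def cost(q):
        p=[q[0],q[1],z,q[2]/100 if yaw else p0[3]]; e=0
        for c,(M,roi) in zip(cs,masks):
            u0,v0,w,h=roi; e+=((cv2.GaussianBlur(render(c,parts,p,roi)-M,(0,0),1.5))**2).sum()
        return e
    q0=np.array([p0[0],p0[1],p0[3]*100] if yaw else p0[:2],float)
    r=minimize(cost,q0,method="Nelder-Mead",options=dict(initial_simplex=np.vstack([q0,q0+6*np.eye(len(q0))]),xatol=.05,fatol=1e-4)); return r.x,r.fun
def mask(c,ctr,half,f):
    u,v=[int(round(t)) for t in ctr]; r=(u-half,v-half,2*half,2*half); I=c["color"][r[1]:r[1]+r[3],r[0]:r[0]+r[2]].astype(float); return f(I),r
red=lambda I:np.clip((I[:,:,0]-1.3*I[:,:,1]-25)/90,0,1)
lite=lambda I:np.clip((I[:,:,0]-55)/80,0,1)
E
python3 - <<'E'
from fit import *
c={n:eyes.capture(n) for n in("side","top")}
J=[("cutter",cutter(25,32),43,(604,-16,43,0),red,20,False,(604,-16,43)),
("big",cutter(39,46),40,(447,291,40,0),red,28,False,(447,291,40)),
("board",box(190,260,15),0,(577,-14,0,.13),lite,62,True,(577,-14,0)),
("tray",box(230,110,30),0,(500,291,0,0),lite,60,True,(500,291,0))]
for nm,parts,z,p0,f,half,yaw,ctr in J:
    ms=[]
    for n in c:
        M,roi=mask(c[n],proj(c[n],np.array(ctr)),half if n=="top" or nm in("cutter",) else half,f)
        if nm in("board","tray"): M=cv2.morphologyEx((M>.5).astype(np.uint8),cv2.MORPH_OPEN,np.ones((3,3),np.uint8)); M=big(M); 
        if nm in("board","tray"): M=M.astype(float)
        if nm=="cutter": M=M*cv2.dilate(big(M>.3).astype(np.uint8),np.ones((3,3)))
        ms.append((M,roi))
    for s in([0],[1],[0,1]): print(nm,["side","top","both"][s[-1]+len(s)-1],*fit([list(c.values())[i] for i in s],[ms[i] for i in s],parts,z,p0,yaw))
E
```

```text
cutter side [604.8 -18.8] 6.559370952977483
cutter top [606.3 -18.8] 1.0659095378237915
cutter both [605.5 -18.8] 8.219972859701263
big side [449.4 288.3] 48.11060273061881
big top [448.6 292.6] 2.4350148684319017
big both [448.8 291. ] 56.572636477431104
board side [576.4 -14.5  13.4] 9.974820272028984
board top [577.2 -14.5  13.5] 2.611502485234685
board both [576.8 -14.5  13.7] 13.22610885404283
tray side [500.  292.5  -2.3] 51.354181550633776
tray top [500.4 293.   -2.1] 5.070400727157784
tray both [500.4 292.4  -1.9] 58.83747822002149
```

```bash
cat >> h.py <<'E'
def rel(X,az=None):
    "dp and roll to bring TCP to X with tool z axis at azimuth az (mod pi)"
    p,r=pose(); M=r.as_matrix(); zaz=np.arctan2(M[1,2],M[0,2])
    dp=M.T@(np.array(X)-p); ro=0
    if az is not None:
        d=(az-zaz+np.pi/2)%np.pi-np.pi/2; ro=-d if M[2,1]<0 else d
    print("tcp",p.round(1),"zaz",round(zaz,4),"dp",dp.round(1),"roll",round(ro,4),"w",round(ctrl.sense()["grip_width"],3),"F",np.round(ctrl.sense()["force"],1),"t",round(ctrl.sense()["time_s"],2),"tilt",M[:,1].round(3))
E
python3 - <<'E'
from h import *
rel((606,-18.8,160),-1.5708-.02)
E
```

```text
tcp [ 160.5 -499.8  253.3] zaz -1.26 dp [-571.2   93.3 -321.7] roll 0.3308 w 0.998 F [-0.2 -0.2  0.6] t 1.5 tilt [-0.  0. -1.]
```

```bash
python3 -m crank '[{"dp":[-571,0,-322],"roll":0.33,"gripper":60},{"dp":[-571,0,-322],"roll":0.33,"gripper":60},{"dp":[-571,0,-322],"roll":0.33,"gripper":60},{"dp":[-571,0,-322],"roll":0.33,"gripper":60},{"dp":[-571,0,-322],"roll":0.33,"gripper":60},{"dp":[-571,0,-322],"roll":0.33,"gripper":60},{"dp":[-571,0,-322],"roll":0.33,"gripper":60},{"dp":[-571,0,-322],"roll":0.33,"gripper":60},{"dp":[-571,0,-322],"roll":0.33,"gripper":60},{"dp":[-571,0,-322],"roll":0.33,"gripper":60}]' 30
python3 -c "
from h import *
rel((606,-18.8,120),-1.5708-.02)"
```

```text
time_s: 2.33
eef_pos: [442.3, -194.7, 253.5]
ee_rot: [0.007, -0.007, -0.707, 0.707]
force: [0.7, -0.4, -0.3]
grip_width: 0.764
tcp [ 442.3 -194.7  253.5] zaz -1.5899 dp [-160.2  133.5 -179. ] roll 0.0009 w 0.764 F [ 0.7 -0.4 -0.3] t 2.33 tilt [ 0. -0. -1.]
```

```bash
python3 -m crank '[{"dp":[-160,90,-179],"roll":0,"gripper":60},{"dp":[-160,90,-179],"roll":0,"gripper":60},{"dp":[-160,90,-179],"roll":0,"gripper":60},{"dp":[-160,90,-179],"roll":0,"gripper":60},{"dp":[-160,90,-179],"roll":0,"gripper":60},{"dp":[-160,90,-179],"roll":0,"gripper":60},{"dp":[-160,90,-179],"roll":0,"gripper":60},{"dp":[-160,130,-179],"roll":0,"gripper":60},{"dp":[-160,133,-179],"roll":0,"gripper":60},{"dp":[-160,133,-179],"roll":0,"gripper":60}]'
python3 - <<'E'
from h import *
rel((606,-18.8,66),-1.5708-.02)
c=eyes.capture("side");cv2.imwrite("pics/s2.png",cv2.resize(c["color"][130:260,250:390],None,fx=4,fy=4)[:,:,::-1])
E
```

```text
time_s: 3.17
eef_pos: [603.5, -20.7, 118.8]
ee_rot: [-0.009, 0.005, 0.707, -0.707]
force: [0.5, 0.2, 0.9]
grip_width: 0.765
tcp [603.5 -20.7 118.8] zaz -1.5902 dp [-2.7 52.8 -1.9] roll 0.0006 w 0.765 F [0.5 0.2 0.9] t 3.17 tilt [-0.005  0.001 -1.   ]
```

View pics/s2.png

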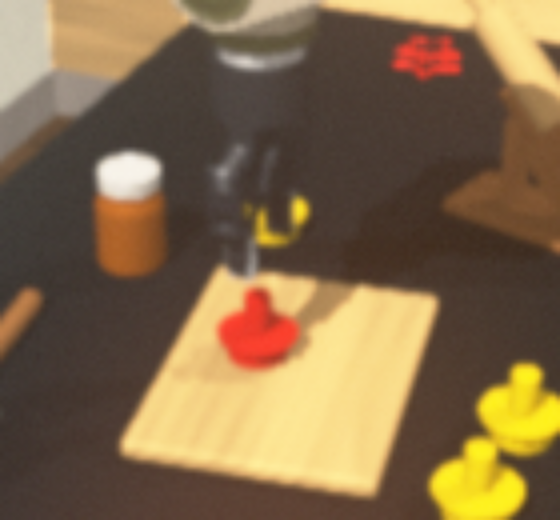

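The fingers are just above the red knob (crop 258,292), aligned as expected. Descending and gripping.

```bash
python3 -m crank '[{"dp":[-3,20,-2],"roll":0,"gripper":60},{"dp":[-3,40,-2],"roll":0,"gripper":60},{"dp":[-3,53,-2],"roll":0,"gripper":60},{"dp":[-3,53,-2],"roll":0,"gripper":60},{"dp":[-3,53,-2],"roll":0,"gripper":255},{"dp":[-3,53,-2],"roll":0,"gripper":255},{"dp":[-3,53,-2],"roll":0,"gripper":255},{"dp":[-3,53,-2],"roll":0,"gripper":255},{"dp":[-3,53,-2],"roll":0,"gripper":255},{"dp":[-3,53,-2],"roll":0,"gripper":255}]' 40
python3 - <<'E'
from h import *
rel((562.6,291.5,150),-1.5708-.02)
E
```

```text
time_s: 4.05
eef_pos: [608.4, -18.9, 69.0]
ee_rot: [0.006, -0.008, -0.707, 0.707]
force: [-1.0, 0.1, 6.3]
grip_width: 0.242
tcp [608.4 -18.9  69. ] zaz -1.59 dp [  51.5  -81.3 -309.4] roll 0.0008 w 0.242 F [-1.   0.1  6.3] t 4.05 tilt [ 0.002 -0.001 -1.   ]
```

```bash
python3 -m crank '[{"dp":[0,-40,0],"roll":0,"gripper":255},{"dp":[0,-80,0],"roll":0,"gripper":255},{"dp":[51,-81,-309],"roll":0,"gripper":255},{"dp":[51,-81,-309],"roll":0,"gripper":255},{"dp":[51,-81,-309],"roll":0,"gripper":255},{"dp":[51,-81,-309],"roll":0,"gripper":255},{"dp":[51,-81,-309],"roll":0,"gripper":255},{"dp":[51,-81,-309],"roll":0,"gripper":255},{"dp":[51,-81,-309],"roll":0,"gripper":255},{"dp":[51,-81,-309],"roll":0,"gripper":255}]'
python3 -m crank '[{"dp":[0,0,0],"roll":0,"gripper":255},{"dp":[0,0,0],"roll":0,"gripper":255},{"dp":[0,0,0],"roll":0,"gripper":255}]'
python3 - <<'E'
from h import *
rel((562.6,291.5,100),-1.5708-.02)
E
```

```text
time_s: 4.88
eef_pos: [561.3, 295.5, 149.0]
ee_rot: [-0.005, 0.006, 0.707, -0.707]
force: [0.6, 0.7, -0.4]
grip_width: 0.239
time_s: 5.13
eef_pos: [562.9, 290.6, 148.6]
ee_rot: [0.007, -0.007, -0.707, 0.707]
force: [0.2, 0.3, 0.6]
grip_width: 0.24
tcp [562.9 290.6 148.6] zaz -1.5904 dp [ 0.3 48.6 -0.9] roll 0.0004 w 0.24 F [0.2 0.3 0.6] t 5.13 tilt [ 0. -0. -1.]
```

```bash
python3 - <<'E'
from fit import *
c={n:eyes.capture(n) for n in("side","top")}
P=cutter(25,32)[:2]; zc=122.6
ms=[mask(c[n],proj(c[n],np.array([563,291,zc])),18,red) for n in c]
for s in([0],[1],[0,1]): print(s,*fit([list(c.values())[i] for i in s],[ms[i] for i in s],P,zc,(563,291,zc,0),False))
out=[]
for n in("top","side"):
    d=dict(c[n]); d["color"]=cv2.imread(f"pics/{n}0.png")
    W=warp(d,30,385,235,230,115,3)
    for (x,y,r) in((562.6,291.5,28),(448.6,292.6,42)): cv2.circle(W,(int((x-385)*3),int((y-235)*3)),int(r*3),(255,0,0),1)
    out.append(W[:250])
cv2.imwrite("pics/w3.png",np.vstack(out))
cv2.imwrite("pics/s3.png",cv2.resize(c["side"]["color"][200:330,220:370],None,fx=4,fy=4)[:,:,::-1])
E
```

```text
[0] [558.8 290.8] 60.72948213536717
[1] [559.8 281.1] 308.9044374947455
[0, 1] [558.8 290.8] 372.3610774643587
```

View pics/w3.png

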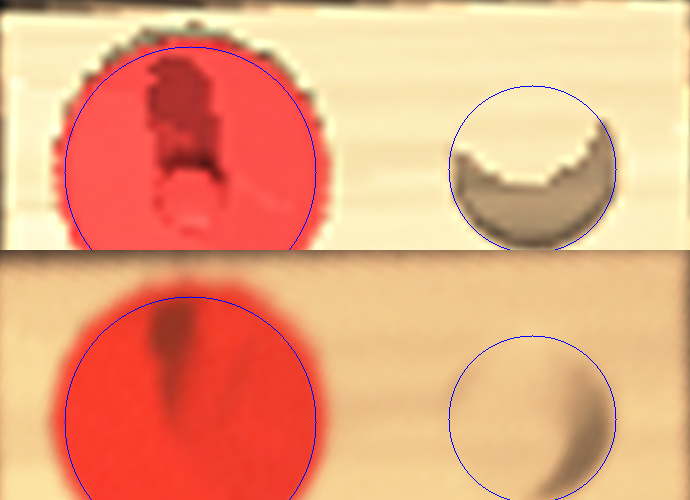

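The drawn pocket circle at (562.6, 291.5) matches the visible rim in both views to about 1 mm.

```bash
python3 - <<'E'
from fit import *
c=eyes.capture("side")
for zc in(119,122.6,126):
  M,roi=mask(c,proj(c,np.array([561,291,zc])),18,red)
  M=M*cv2.dilate(big(M>.3).astype(np.uint8),np.ones((3,3)))
  for P in(cutter(25,32)[:2],cutter(25,32)): 
    x,f=fit([c],[(M,roi)],P,zc,(561,291,zc,0),False); print(zc,x,f)
I=cv2.resize(c["color"][200:330,220:370],None,fx=4,fy=4,interpolation=cv2.INTER_CUBIC)[:,:,::-1].copy()
cv2.imwrite("pics/s3.png",I)
E
```

```text
119 [560.7 287.1] 57.75711438171601
119 [559.7 287.6] 87.32814575742972
122.6 [558.4 290.8] 60.193117654431475
122.6 [557.9 290.6] 91.33792824687285
126 [556.7 295. ] 61.5747838734506
126 [553.8 298.3] 91.56559136699846
```

View pics/s3.png

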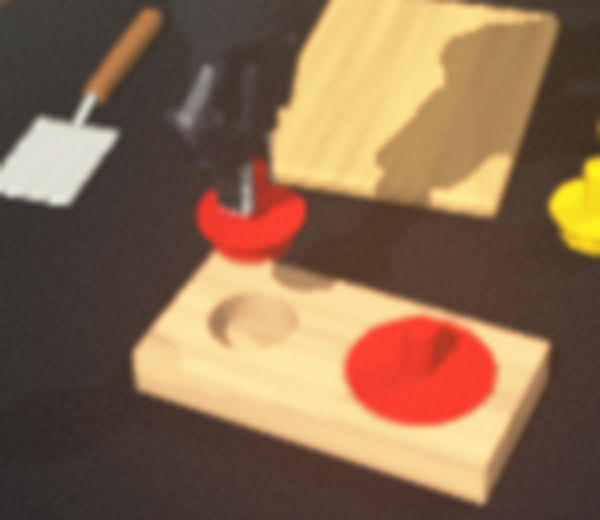

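```bash
python3 - <<'E'
from fit import *
c=eyes.capture("side")
M,roi=mask(c,proj(c,np.array([561,291,122.6])),18,red)
M=M*cv2.dilate(big(M>.3).astype(np.uint8),np.ones((3,3)))
def ext(M):
    M=cv2.resize(M,None,fx=8,fy=8,interpolation=cv2.INTER_LINEAR)>.5; ys,xs=np.where(M); return np.array([xs.min(),xs.max(),ys.max()])/8
print(ext(M))
for zc in(120,122.6,125):
  for x in(557,559,561,563): print(zc,x,ext(render(c,cutter(25,32)[:2],(x,291,zc,0),roi)))
E
```

```text
[ 6.1 33.5 33.8]
120 557 [ 7.  33.9 35.9]
120 559 [ 6.1 33.  35.9]
120 561 [ 5.5 32.2 35.4]
120 563 [ 4.9 31.6 35. ]
122.6 557 [ 6.9 33.8 34.9]
122.6 559 [ 6.  32.9 34.8]
122.6 561 [ 5.2 32.1 34.5]
122.6 563 [ 4.8 31.5 34.2]
125 557 [ 6.9 33.8 34. ]
125 559 [ 6.  32.9 33.9]
125 561 [ 5.1 32.  33.8]
125 563 [ 4.5 31.4 33.5]
```

```bash
python3 -m crank '[{"dp":[-3,30,-1],"roll":0,"gripper":255},{"dp":[-3,55,-1],"roll":0,"gripper":255},{"dp":[-3,55,-1],"roll":0,"gripper":255},{"dp":[-3,55,-1],"roll":0,"gripper":255},{"dp":[-3,55,-1],"roll":0,"gripper":255}]'
python3 - <<'E'
from fit import *
rel((565.9,291.5,66))
c=eyes.capture("side"); p=pose()[0]
M,roi=mask(c,proj(c,np.array([561,291,68])),18,red)
n,l,st,ce=cv2.connectedComponentsWithStats((M>.4).astype(np.uint8)); k=l[18,18]; 
M=M*cv2.dilate((l==k).astype(np.uint8),np.ones((3,3)))
def ext(M):
    M=cv2.resize(M,None,fx=8,fy=8,interpolation=cv2.INTER_LINEAR)>.5; ys,xs=np.where(M); return np.array([xs.min(),xs.max(),ys.max()])/8
print(k,ext(M))
for zc in(p[2]-26,):
  for x in(559,561,563,565): print(zc,x,ext(render(c,cutter(25,32)[:2],(x,291,zc,0),roi)))
cv2.imwrite("pics/s4.png",cv2.resize(c["color"][200:330,220:370],None,fx=4,fy=4,interpolation=cv2.INTER_CUBIC)[:,:,::-1])
E
```

```text
time_s: 5.75
eef_pos: [566.5, 292.1, 95.0]
ee_rot: [-0.006, 0.008, 0.707, -0.707]
force: [-0.1, 0.6, -1.0]
grip_width: 0.244
tcp [566.5 292.1  95. ] zaz -1.5905 dp [ 0.6 29.   0.6] roll 0 w 0.244 F [-0.1  0.6 -1. ] t 5.75 tilt [ 0.  0. -1.]
0 [ 5.  30.9 33.2]
69.35146888794962 559 [ 6.1 32.4 33.8]
69.35146888794962 561 [ 5.5 31.8 33.4]
69.35146888794962 563 [ 4.9 30.9 33.1]
69.35146888794962 565 [ 4. 30. 33.]
```

```bash
python3 -m crank '[{"dp":[0.5,8,0.5],"roll":0,"gripper":255},{"dp":[0.5,14,0.5],"roll":0,"gripper":255},{"dp":[0.5,18,0.5],"roll":0,"gripper":255},{"dp":[0.5,20,0.5],"roll":0,"gripper":255},{"dp":[0.5,20,0.5],"roll":0,"gripper":255}]'
```

```text
time_s: 6.22
eef_pos: [564.9, 291.7, 72.7]
ee_rot: [0.007, -0.006, -0.707, 0.707]
force: [-0.4, 0.1, 0.2]
grip_width: 0.244
```

```bash
python3 -m crank '[{"dp":[0,4,0],"roll":0,"gripper":255},{"dp":[0,7,0],"roll":0,"gripper":255},{"dp":[0,8,0],"roll":0,"gripper":255},{"dp":[0,8,0],"roll":0,"gripper":255}]'
python3 -c "
from h import *
rel((565.9,291.5,66))
c=eyes.capture('side')
cv2.imwrite('pics/s5.png',cv2.resize(c['color'][220:330,220:370],None,fx=5,fy=5,interpolation=cv2.INTER_CUBIC)[:,:,::-1])"
```

```text
time_s: 6.55
eef_pos: [565.3, 291.8, 66.0]
ee_rot: [-0.007, 0.007, 0.707, -0.707]
force: [-2.7, -1.4, 5.9]
grip_width: 0.238
tcp [565.3 291.8  66. ] zaz -1.5899 dp [-0.6  0.   0.2] roll 0 w 0.238 F [-2.7 -1.4  5.9] t 6.55 tilt [ 0.  0. -1.]
```

View pics/s5.png

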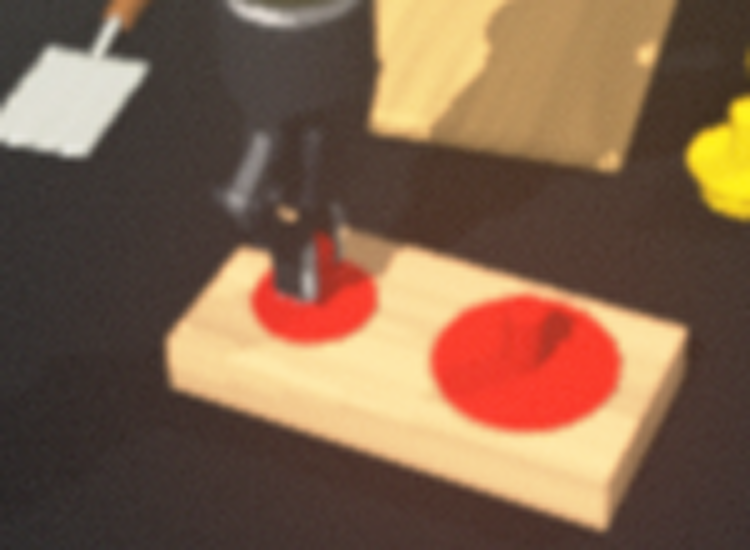

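The flange sits flush on the tray, level with the large cutter's flange. Releasing and retreating, then fitting the pin.

```bash
python3 -m crank '[{"dp":[0,0,0],"roll":0,"gripper":110},{"dp":[0,0,0],"roll":0,"gripper":110},{"dp":[0,0,0],"roll":0,"gripper":110},{"dp":[0,0,0],"roll":0,"gripper":110},{"dp":[0,-20,0],"roll":0,"gripper":110},{"dp":[0,-60,0],"roll":0,"gripper":110},{"dp":[0,-100,0],"roll":0,"gripper":110},{"dp":[0,-140,0],"roll":0,"gripper":60},{"dp":[0,-180,0],"roll":0,"gripper":60},{"dp":[0,-210,0],"roll":0,"gripper":60}]' 30
python3 - <<'E'
from fit import *
c={n:eyes.capture(n) for n in("side","top")}
t=c["top"]
roi=(432,200,42,50); u0,v0,w,h=roi
I=t["color"][v0:v0+h,u0:u0+w].astype(float)
print("px barrel",t["color"][230,452],"stand",t["color"][270,432])
M0=np.clip((I[:,:,1]-135)/40,0,1)
th=-np.pi/4; u=np.array([np.sin(np.pi/4),0,np.cos(np.pi/4)]); Ry=Ro.from_euler("y",np.pi/4)
cyl=lambda r,s0,s1: Ry.apply(np.r_[disc(r,s0),disc(r,s1)])+[-40,0,44]
parts=[cyl(20,110,200),cyl(11,200,240)]
def cost(q):
    R=render(t,parts,(q[0],q[1],0,q[2]/100),roi)
    rz=Ro.from_euler("z",q[2]/100)
    a,b=[np.array(proj(t,rz.apply(u*s+[-40,0,44])+[q[0],q[1],0])) for s in(135,240)]
    uu,vv=np.meshgrid(u0+np.arange(w),v0+np.arange(h)); d=(b-a)/np.linalg.norm(b-a)
    W=1/(1+np.exp(-((uu-a[0])*d[0]+(vv-a[1])*d[1])))
    return ((cv2.GaussianBlur((R-M0)*W,(0,0),1))**2).sum()
for q0 in([437,-318,-29],[430,-325,-40]):
    q0=np.array(q0,float); r=minimize(cost,q0,method="Nelder-Mead",options=dict(initial_simplex=np.vstack([q0,q0+8*np.eye(3)]),maxiter=600)); print(r.x,r.fun)
q=r.x; rz=Ro.from_euler("z",q[2]/100)
for s in(120,155): print(s,rz.apply(u*s+[-40,0,44])+[q[0],q[1],0])
for l in("pin_mid","stand"):
    print(l,[np.array(models.spot_point(c[n],l)[0]["centre"]) for n in c],"pred",[np.array(proj(c[n],(rz.apply(u*120+[-40,0,44]) if l=="pin_mid" else 0)+np.array([q[0],q[1],0]))) for n in c])
rel((480,-335,260))
for n,a in(("cutter",cutter(25,32)),):
    for k in c:
        M,ro=mask(c[k],proj(c[k],np.array([562.6,291.5,40])),20,red);M=M*cv2.dilate(big((M>.4)&(np.add.outer(np.arange(40)*0,np.arange(40))<(99 if k=="top" else 34))).astype(np.uint8),np.ones((3,3)))
        print(k,fit([c[k]],[(M,ro)],a,40,(562,291,40,0),False))
E
```

```text
time_s: 7.43
eef_pos: [565.2, 291.8, 279.1]
ee_rot: [-0.006, 0.008, 0.707, -0.707]
force: [0.8, -0.7, 0.0]
grip_width: 0.767
px barrel [238 209 142] stand [175 122  76]
[ 428.3 -326.3  -28.2] 10.014793043141626
[ 429.2 -325.1  -29.5] 10.644906133782168
120 [ 472.1 -338.2  128.9]
155 [ 495.8 -345.4  153.6]
pin_mid [array([382.6, 151.5]), array([443.8, 238.7])] pred [array([384.3, 151.7]), array([443.3, 241.5])]
stand [array([392.9, 187. ]), array([429. , 252.8])] pred [array([392., 188.]), array([429.1, 253.9])]
tcp [564.8 291.5 273.4] zaz -1.5901 dp [ 72.6  14.3 628. ] roll 0 w 0.766 F [-0.5 -0.2 -0.4] t 7.73 tilt [-0. -0. -1.]
side (array([563.4, 287.5]), np.float64(35.61131123802831))
top (array([558.3, 287. ]), np.float64(57.00704939461876))
```

```bash
python3 -m crank '[{"dp":[56,0,638],"roll":0.27,"gripper":30},{"dp":[56,0,638],"roll":0.27,"gripper":30},{"dp":[56,0,638],"roll":0.27,"gripper":30},{"dp":[56,0,638],"roll":0.27,"gripper":30},{"dp":[56,0,638],"roll":0.27,"gripper":30},{"dp":[56,0,638],"roll":0.27,"gripper":30},{"dp":[56,0,638],"roll":0.27,"gripper":30},{"dp":[56,0,638],"roll":0.27,"gripper":30},{"dp":[56,0,638],"roll":0.27,"gripper":30},{"dp":[56,0,638],"roll":0.27,"gripper":30}]' 30
python3 - <<'E'
from fit import *
rel((496,-345,270),-.288-np.pi/2)
c={n:eyes.capture(n) for n in("side","top")}
for k in c:
    M,ro=mask(c[k],proj(c[k],np.array([562.6,291.5,40])),20,red);n,l,st,ce=cv2.connectedComponentsWithStats((M>.4).astype(np.uint8));M=M*cv2.dilate((l==l[22,20]).astype(np.uint8),np.ones((3,3)))
    print(k,fit([c[k]],[(M,ro)],cutter(25,32),40,(562,291,40,0),False))
E
```

```text
time_s: 8.57
eef_pos: [519.8, -124.4, 273.9]
ee_rot: [-0.103, 0.101, 0.7, -0.699]
force: [0.2, 0.5, 0.9]
grip_width: 0.883
tcp [ 519.8 -124.4  273.9] zaz -1.86 dp [-40.2   3.7 218.3] roll -0.0012 w 0.883 F [0.2 0.5 0.9] t 8.57 tilt [-0.  0. -1.]
side (array([563.4, 287.5]), np.float64(35.96370873711127))
top (array([562.8, 291.9]), np.float64(1.50227589232267))
```

The cutter fits its seated pose in the top view, at (562.8, 291.9) with a very low residual. On to the pin.

```bash
python3 -m crank '[{"dp":[-40,4,218],"roll":0,"gripper":30},{"dp":[-40,4,218],"roll":0,"gripper":30},{"dp":[-40,4,218],"roll":0,"gripper":30},{"dp":[-40,4,218],"roll":0,"gripper":30},{"dp":[-40,4,218],"roll":0,"gripper":30},{"dp":[-40,4,218],"roll":0,"gripper":30},{"dp":[-40,4,218],"roll":0,"gripper":30},{"dp":[-40,4,218],"roll":0,"gripper":30},{"dp":[-40,4,218],"roll":0,"gripper":30}]' 
python3 - <<'E'
from fit import *
rel((496,-345,163),-.288-np.pi/2)
c={n:eyes.capture(n) for n in("side","top")}
a=cv2.resize(c["side"]["color"][80:210,340:440],None,fx=4,fy=4,interpolation=cv2.INTER_CUBIC);b=cv2.resize(c["top"]["color"][180:310,390:490],None,fx=4,fy=4,interpolation=cv2.INTER_CUBIC)
cv2.imwrite("pics/p1.png",np.hstack([a,b])[:,:,::-1])
E
```

```text
time_s: 9.42
eef_pos: [497.3, -341.3, 270.8]
ee_rot: [-0.102, 0.101, 0.7, -0.699]
force: [-0.3, -0.0, 0.5]
grip_width: 0.878
tcp [ 497.3 -341.3  270.8] zaz -1.8586 dp [  0.1 107.8   4. ] roll 0.0002 w 0.878 F [-0.3 -0.   0.5] t 9.42 tilt [-0.  0. -1.]
```

View pics/p1.png

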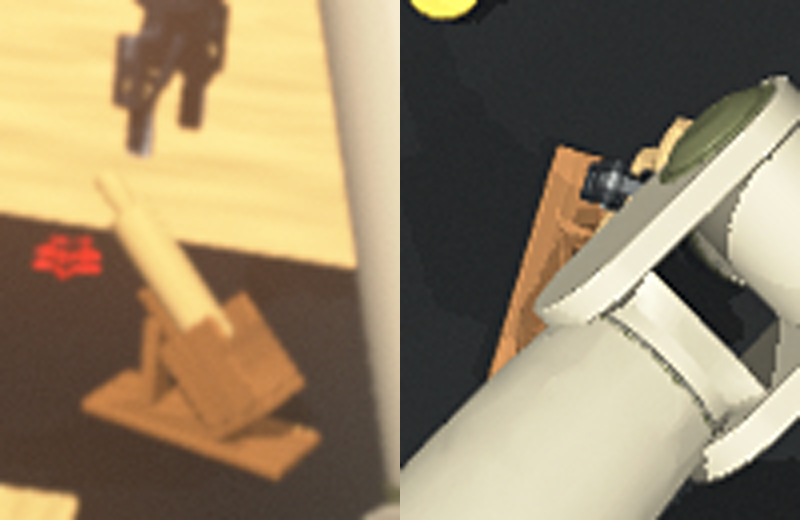

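Side crop: the open fingers at (140,150) and (190,125) are above and on either side of the pin's plane, and the upper handle end is at (105,178). Descending.

```bash
python3 -m crank '[{"dp":[0,25,2],"roll":0,"gripper":30},{"dp":[0,50,4],"roll":0,"gripper":30},{"dp":[0,70,4],"roll":0,"gripper":30},{"dp":[0,80,4],"roll":0,"gripper":30},{"dp":[0,80,4],"roll":0,"gripper":30}]'
python3 - <<'E'
from fit import *
rel((496,-345,163),-.288-np.pi/2)
c={n:eyes.capture(n) for n in("side","top")}
a=cv2.resize(c["side"]["color"][80:210,340:440],None,fx=6,fy=4.6,interpolation=cv2.INTER_CUBIC)
cv2.imwrite("pics/p2.png",a[:,:,::-1])
E
```

```text
time_s: 9.93
eef_pos: [495.6, -345.4, 189.5]
ee_rot: [-0.103, 0.1, 0.701, -0.699]
force: [-0.9, 1.0, -1.1]
grip_width: 0.882
tcp [ 495.6 -345.4  189.5] zaz -1.8589 dp [-0.4 26.5 -0.4] roll -0.0001 w 0.882 F [-0.9  1.  -1.1] t 9.93 tilt [-0.  0. -1.]
```

View pics/p2.png

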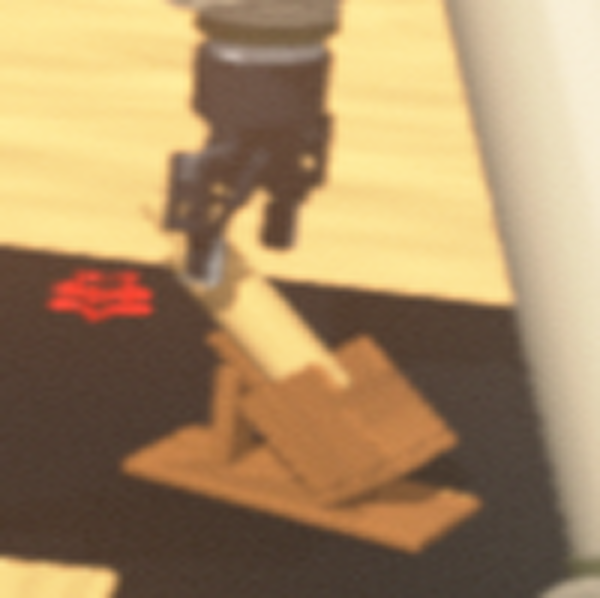

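The near finger lies along the pin's upper barrel, with no contact. Finishing the descent and closing.

```bash
python3 -m crank '[{"dp":[0,10,0],"roll":0,"gripper":30},{"dp":[0,18,0],"roll":0,"gripper":30},{"dp":[0,25,0],"roll":0,"gripper":30},{"dp":[0,25,0],"roll":0,"gripper":30}]'
python3 -m crank '[{"dp":[0,0,0],"roll":0,"gripper":255},{"dp":[0,0,0],"roll":0,"gripper":255},{"dp":[0,0,0],"roll":0,"gripper":255},{"dp":[0,0,0],"roll":0,"gripper":255},{"dp":[0,0,0],"roll":0,"gripper":255},{"dp":[0,0,0],"roll":0,"gripper":255}]' 60
python3 - <<'E'
from h import *
rel((496,-345,163),-.288-np.pi/2)
E
```

```text
time_s: 10.37
eef_pos: [495.3, -346.3, 164.6]
ee_rot: [-0.103, 0.101, 0.7, -0.699]
force: [0.4, 0.6, 0.4]
grip_width: 0.885
time_s: 10.87
eef_pos: [496.0, -347.1, 167.1]
ee_rot: [0.101, -0.102, -0.699, 0.7]
force: [0.1, -0.3, 6.1]
grip_width: 0.443
tcp [ 496.  -347.1  167.1] zaz -1.86 dp [ 0.6  4.1 -2. ] roll -0.0012 w 0.443 F [ 0.1 -0.3  6.1] t 10.87 tilt [ 0.001 -0.001 -1.   ]
```

```bash
python3 -m crank '[{"dp":[-7,-7,0],"roll":0,"gripper":255},{"dp":[-15,-15,0],"roll":0,"gripper":255},{"dp":[-23,-23,0],"roll":0,"gripper":255}]' 80
python3 -m crank '[{"dp":[-10,-10,0],"roll":0,"gripper":255},{"dp":[-20,-20,0],"roll":0,"gripper":255},{"dp":[-30,-30,0],"roll":0,"gripper":255},{"dp":[-40,-40,0],"roll":0,"gripper":255},{"dp":[-50,-50,0],"roll":0,"gripper":255},{"dp":[-55,-55,0],"roll":0,"gripper":255}]'
python3 - <<'E'
from fit import *
rel((496,-345,163),-.288-np.pi/2)
c=eyes.capture("side")
cv2.imwrite("pics/p3.png",cv2.resize(c["color"][50:210,320:440],None,fx=4,fy=3.7,interpolation=cv2.INTER_CUBIC)[:,:,::-1])
for l in("pin_mid",): print([(np.array(d["centre"]),d["confidence"]) for d in models.spot_point(c,l)[:2]])
E
```

```text
time_s: 11.12
eef_pos: [517.4, -353.0, 188.8]
ee_rot: [-0.103, 0.101, 0.7, -0.699]
force: [-2.3, 0.4, -2.6]
grip_width: 0.436
time_s: 11.62
eef_pos: [571.3, -369.0, 244.6]
ee_rot: [-0.102, 0.102, 0.7, -0.7]
force: [-0.0, -0.2, -2.6]
grip_width: 0.441
tcp [ 571.3 -369.   244.6] zaz -1.8597 dp [79.1 81.6 -1.5] roll -0.0009 w 0.441 F [-0.  -0.2 -2.6] t 11.62 tilt [ 0.  0. -1.]
[(array([363.2, 125.1]), 0.98)]
```

```bash
python3 -m crank '[{"dp":[-10,-30,0],"roll":0,"gripper":255},{"dp":[0,-60,0],"roll":0,"gripper":255},{"dp":[77,-30,-350],"roll":-0.424,"gripper":255},{"dp":[77,-30,-350],"roll":-0.424,"gripper":255},{"dp":[77,-30,-350],"roll":-0.424,"gripper":255},{"dp":[77,-30,-350],"roll":-0.424,"gripper":255},{"dp":[77,-30,-350],"roll":-0.424,"gripper":255},{"dp":[77,-30,-350],"roll":-0.424,"gripper":255},{"dp":[77,-30,-350],"roll":-0.424,"gripper":255},{"dp":[77,-30,-350],"roll":-0.424,"gripper":255}]'
python3 -m crank '[{"dp":[0,0,0],"roll":0,"gripper":255},{"dp":[0,0,0],"roll":0,"gripper":255}]'
python3 - <<'E'
from fit import *
rel((597,-12,146),.135-np.pi/2)
c={n:eyes.capture(n) for n in("side","top")}
o=[(c[n],models.spot_point(c[n],"pin_mid")[0]["centre"]) for n in c]; print(tri(o))
a=cv2.resize(c["side"]["color"][60:270,240:400],None,fx=2.7,fy=2.7,interpolation=cv2.INTER_CUBIC);
cv2.imwrite("pics/p4.png",a[:,:,::-1])
E
```

```text
time_s: 12.55
eef_pos: [593.7, -35.7, 275.5]
ee_rot: [0.047, -0.048, 0.706, -0.705]
force: [0.6, 0.2, -1.8]
grip_width: 0.44
time_s: 12.72
eef_pos: [594.0, -35.7, 275.6]
ee_rot: [0.048, -0.049, 0.706, -0.705]
force: [-0.3, -0.9, -1.7]
grip_width: 0.438
tcp [594.  -35.7 275.6] zaz -1.4327 dp [ -6.4 129.6 -23. ] roll 0.0031 w 0.438 F [-0.3 -0.9 -1.7] t 12.72 tilt [-0.  0. -1.]
[583.7 -40.  229. ]
```

View pics/p4.png

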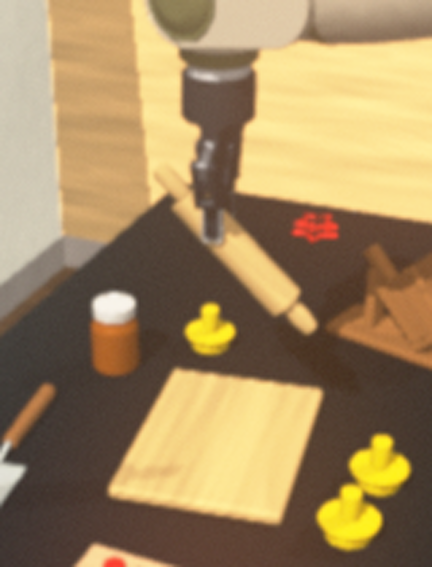

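The pin is held cleanly at about 45°, lower end towards the robot, over the clear board. Lowering it until the lower end touches the board, so that it pivots level in the pads.

```bash
python3 -m crank '[{"dp":[-3,30,-10],"roll":0,"gripper":255},{"dp":[-4,60,-23],"roll":0,"gripper":255},{"dp":[-4,90,-23],"roll":0,"gripper":255},{"dp":[-4,110,-23],"roll":0,"gripper":255},{"dp":[-4,118,-23],"roll":0,"gripper":255},{"dp":[-4,118,-23],"roll":0,"gripper":255}]' 45
python3 -m crank '[{"dp":[0,4,0],"roll":0,"gripper":255},{"dp":[0,8,0],"roll":0,"gripper":255},{"dp":[0,8,0],"roll":0,"gripper":255}]'
python3 -m crank '[{"dp":[0,4,0],"roll":0,"gripper":255},{"dp":[0,8,0],"roll":0,"gripper":255},{"dp":[0,8,0],"roll":0,"gripper":255}]'
```

```text
time_s: 13.42
eef_pos: [594.9, -15.3, 156.8]
ee_rot: [0.046, -0.048, 0.706, -0.705]
force: [-0.3, 0.4, -1.8]
grip_width: 0.436
time_s: 13.67
eef_pos: [595.7, -14.7, 150.9]
ee_rot: [-0.048, 0.047, -0.705, 0.706]
force: [-0.8, -0.4, -2.1]
grip_width: 0.437
time_s: 13.92
eef_pos: [595.5, -14.4, 142.3]
ee_rot: [-0.048, 0.048, -0.705, 0.706]
force: [0.7, -0.2, -1.2]
grip_width: 0.437
```

```bash
python3 -m crank '[{"dp":[-3,4,0],"roll":0,"gripper":255},{"dp":[-6,8,0],"roll":0,"gripper":255},{"dp":[-10,12,0],"roll":0,"gripper":255},{"dp":[-13,16,0],"roll":0,"gripper":255},{"dp":[-13,16,0],"roll":0,"gripper":255}]'
python3 -m crank '[{"dp":[-3,5,0],"roll":0,"gripper":255},{"dp":[-6,10,0],"roll":0,"gripper":255},{"dp":[-9,15,0],"roll":0,"gripper":255},{"dp":[-11,18,0],"roll":0,"gripper":255},{"dp":[-11,18,0],"roll":0,"gripper":255}]'
python3 - <<'E'
from fit import *
rel((597,-12,146),.135-np.pi/2)
E
```

```text
time_s: 14.33
eef_pos: [609.6, -12.9, 126.7]
ee_rot: [-0.049, 0.047, -0.705, 0.706]
force: [2.5, -1.0, 4.9]
grip_width: 0.438
time_s: 14.75
eef_pos: [619.9, -11.3, 108.3]
ee_rot: [-0.048, 0.047, -0.705, 0.706]
force: [2.0, -0.4, 4.4]
grip_width: 0.439
tcp [619.9 -11.3 108.3] zaz -1.4357 dp [ 22.8 -37.7  -2.3] roll 0.0001 w 0.439 F [ 2.  -0.4  4.4] t 14.75 tilt [ 0. -0. -1.]
```

```bash
python3 -m crank '[{"dp":[-3,5,0],"roll":0,"gripper":255},{"dp":[-5,10,0],"roll":0,"gripper":255},{"dp":[-7,15,0],"roll":0,"gripper":255},{"dp":[-9,20,0],"roll":0,"gripper":255},{"dp":[-11,25,0],"roll":0,"gripper":255},{"dp":[-13,30,0],"roll":0,"gripper":255},{"dp":[-14,35,0],"roll":0,"gripper":255},{"dp":[-15,40,0],"roll":0,"gripper":255},{"dp":[-15,40,0],"roll":0,"gripper":255}]'
python3 -m crank '[{"dp":[0,4,0],"roll":0,"gripper":255},{"dp":[-1,8,0],"roll":0,"gripper":255},{"dp":[-1,8,0],"roll":0,"gripper":255}]'
python3 - <<'E'
from fit import *
rel((597,-12,146),.135-np.pi/2)
c={n:eyes.capture(n) for n in("side","top")}
o=[(c[n],models.spot_point(c[n],"pin_mid")[0]["centre"]) for n in c]; print(tri(o))
E
```

```text
time_s: 15.5
eef_pos: [634.3, -9.2, 67.6]
ee_rot: [-0.048, 0.048, -0.705, 0.706]
force: [2.3, 0.3, 5.3]
grip_width: 0.438
time_s: 15.75
eef_pos: [635.2, -9.1, 60.1]
ee_rot: [-0.048, 0.048, -0.705, 0.706]
force: [2.1, 0.6, 3.7]
grip_width: 0.435
tcp [635.2  -9.1  60.1] zaz -1.4359 dp [ 38.3 -85.9  -2.2] roll -0.0001 w 0.435 F [2.1 0.6 3.7] t 15.75 tilt [-0. -0. -1.]
[604.8 -10.9  29.7]
```

```bash
for i in 1; do python3 -m crank '[{"dp":[0,2,0],"roll":0,"gripper":255},{"dp":[0,4,0],"roll":0,"gripper":255},{"dp":[0,4,0],"roll":0,"gripper":255}]'; python3 -m crank '[{"dp":[0,2,0],"roll":0,"gripper":255},{"dp":[0,4,0],"roll":0,"gripper":255},{"dp":[0,4,0],"roll":0,"gripper":255}]'; python3 -m crank '[{"dp":[0,1,0],"roll":0,"gripper":255},{"dp":[0,3,0],"roll":0,"gripper":255},{"dp":[0,3,0],"roll":0,"gripper":255}]'; done
```

```text
time_s: 16.2
eef_pos: [635.3, -9.0, 56.5]
ee_rot: [0.048, -0.047, 0.706, -0.705]
force: [2.6, 0.7, 5.7]
grip_width: 0.44
time_s: 16.45
eef_pos: [635.3, -9.0, 52.5]
ee_rot: [0.048, -0.047, 0.706, -0.705]
force: [3.0, 0.9, 4.4]
grip_width: 0.437
time_s: 16.7
eef_pos: [635.3, -9.1, 49.5]
ee_rot: [-0.048, 0.048, -0.705, 0.706]
force: [2.7, -0.6, 5.0]
grip_width: 0.439
```

```bash
for i in 1; do python3 -m crank '[{"dp":[0,1,0],"roll":0,"gripper":255},{"dp":[0,2,0],"roll":0,"gripper":255},{"dp":[0,2,0],"roll":0,"gripper":255}]'; python3 -m crank '[{"dp":[0,1,0],"roll":0,"gripper":255},{"dp":[0,2,0],"roll":0,"gripper":255},{"dp":[0,2,0],"roll":0,"gripper":255}]';  done
```

```text
time_s: 16.95
eef_pos: [635.4, -9.0, 47.7]
ee_rot: [-0.048, 0.047, -0.705, 0.706]
force: [4.1, -0.5, 5.3]
grip_width: 0.435
time_s: 17.2
eef_pos: [635.5, -9.0, 47.4]
ee_rot: [-0.048, 0.047, -0.705, 0.706]
force: [-1.1, 1.2, 17.0]
grip_width: 0.439
```

Force jumped from 5 N to 17 N at TCP z 47.4, which means the barrel is lying flat on the board. Tightening the grip, lifting, and moving the pin's middle over the board's middle.

```bash
python3 -m crank '[{"dp":[0,0,0],"roll":0,"gripper":255},{"dp":[0,0,0],"roll":0,"gripper":255},{"dp":[0,0,0],"roll":0,"gripper":255},{"dp":[0,-10,0],"roll":0,"gripper":255},{"dp":[0,-30,0],"roll":0,"gripper":255},{"dp":[8,-60,0],"roll":0,"gripper":255},{"dp":[16,-90,0],"roll":0,"gripper":255},{"dp":[20,-120,0],"roll":0,"gripper":255},{"dp":[24,-150,0],"roll":0,"gripper":255},{"dp":[24,-182,0],"roll":0,"gripper":255}]' 110
python3 -m crank '[{"dp":[0,0,0],"roll":0,"gripper":255},{"dp":[0,0,0],"roll":0,"gripper":255},{"dp":[0,0,0],"roll":0,"gripper":255}]' 
cat > fp.py <<'E'
from fit import *
rel((611.7,-9.8,230),.135-np.pi/2)
c={n:eyes.capture(n) for n in("side","top")}
o=[(c[n],models.spot_point(c[n],"pin_mid")[0]["centre"]) for n in c]; print("net",tri(o))
tcp,_=pose()
# per-camera pin silhouette fit: along-offset d of mid from TCP, pitch (deg), yaw; axis z from TCP-13
s=c["side"]
ctr=np.array([577,-14.5,tcp[2]-13]); 
I=s["color"]; u,v=[int(t) for t in proj(s,ctr)]; roi=(u-50,v-35,100,70)
A=I[roi[1]:roi[1]+70,roi[0]:roi[0]+100].astype(float)
M=np.clip((A[:,:,0]-70)/60,0,1)*(A[:,:,2]>40); M=M*(A[:,:,1]>.6*A[:,:,0])
cv2.imwrite("pics/p5.png",np.hstack([cv2.resize(I[max(0,v-60):v+80,u-70:u+70],(540,540),interpolation=cv2.INTER_CUBIC)[:,:,::-1]]))
np.savez("pin.npz",M=M,roi=roi,tcp=tcp); print(roi)
E
python3 fp.py
```

```text
time_s: 18.03
eef_pos: [609.9, -12.1, 227.8]
ee_rot: [0.046, -0.049, 0.706, -0.705]
force: [0.4, 0.2, -1.9]
grip_width: 0.428
time_s: 18.28
eef_pos: [610.7, -12.1, 225.8]
ee_rot: [0.046, -0.049, 0.706, -0.705]
force: [1.1, 0.4, -2.8]
grip_width: 0.434
tcp [610.7 -12.1 225.8] zaz -1.4361 dp [-1.3 -4.2 -2.2] roll -0.0003 w 0.434 F [ 1.1  0.4 -2.8] t 18.28 tilt [-0.  0. -1.]
net [574.7 -21.3 205.3]
(272, 127, 100, 70)
```

View pics/p5.png

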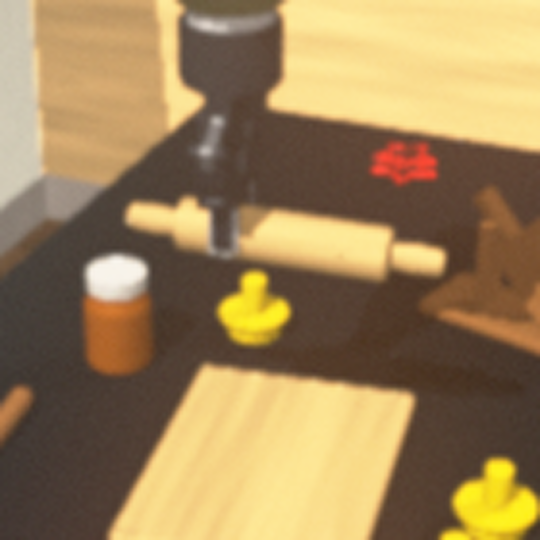

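The pin is held clear and looks level, with handle ends at crop (128,215) and (445,262). Checking pitch and centring numerically.

```bash
python3 - <<'E'
from fit import *
s=eyes.capture("side"); t,_=pose(); az=.135; d=np.array([np.cos(az),np.sin(az),0])
L,R=np.array([285.2,157.7]),np.array([367.4,169.9])
from scipy.optimize import least_squares
def f(q):
    P=t+d*q[0]+[0,0,-13+q[2]]; a=np.radians(q[1]); v=d*np.cos(a)+np.array([0,0,np.sin(a)])
    return np.r_[np.array(proj(s,P+120*v))-L,np.array(proj(s,P-120*v))-R]
r=least_squares(f,[-35,0,0]); print("mid offset along, pitch deg, dz",r.x,"res",r.fun)
print("mid",t+d*r.x[0])
E
```

```text
mid offset along, pitch deg, dz [-42.8   1.9  -3.2] res [ 0.4  0.  -0.3 -0. ]
mid [568.7 -18.  226.3]
```

```bash
python3 -m crank '[{"dp":[-3,-2,-2],"roll":0,"gripper":255},{"dp":[-6,-4,-3],"roll":0,"gripper":255},{"dp":[-6,-4,-3],"roll":0,"gripper":255},{"dp":[-6,-4,-3],"roll":0,"gripper":255},{"dp":[-6,-4,-3],"roll":0,"gripper":255},{"dp":[-6,-4,-3],"roll":0,"gripper":255},{"dp":[-6,-4,-3],"roll":0,"gripper":255},{"dp":[-6,-4,-3],"roll":0,"gripper":255}]'
python3 - <<'E'
from fit import *
rel((611.7,-9.8,230),.135-np.pi/2)
c={n:eyes.capture(n) for n in("side","top")}
print("net",tri([(c[n],models.spot_point(c[n],"pin_mid")[0]["centre"]) for n in c]))
t=c["top"];M,ro=mask(t,proj(t,np.array([562.6,291.5,40])),20,red);n,l,st,ce=cv2.connectedComponentsWithStats((M>.4).astype(np.uint8));M=M*cv2.dilate((l==l[22,20]).astype(np.uint8),np.ones((3,3)))
print(fit([t],[(M,ro)],cutter(25,32),40,(562,291,40,0),False), np.abs(ctrl.sense()["dq"]).max())
print(ctrl.finish_job())
E
```

```text
time_s: 19.2
eef_pos: [616.9, -8.5, 231.5]
ee_rot: [-0.048, 0.048, -0.706, 0.706]
force: [-0.5, 0.5, -1.3]
grip_width: 0.43
tcp [616.9  -8.5 231.5] zaz -1.4361 dp [5.3 1.5 0.6] roll -0.0003 w 0.43 F [-0.5  0.5 -1.3] t 19.2 tilt [-0. -0. -1.]
net [586.3 -13.9 207.5]
(array([562.8, 291.9]), np.float64(1.4892167073351001)) 0.002341900015946595
the job is handed in; nothing more can be done
None
```

I did both parts of the job and handed it in at about 19 s. No verdict is reported.

- **Cutter:** I put the small red cutter in the empty pocket knob up, with its flange flush on the tray, and let go. The last top-view fit put it at (562.8, 291.9), against the pocket at about (562.6, 291.5). My side-view fit read 4 mm less in y with a poor residual, probably because the large cutter was in the crop, so I relied on the top view.
- **Pin:** I drew it out along its length. The tool only points down, so I levelled the pin by pressing its lower end on the board until it turned in the pads and lay flat. I then gripped it at 110 N and lifted it.
- **Final pose:** The tool was about 231 mm up and nearly still (joint speeds at most 0.002 rad/s), with about 1–3 N on the wrist, roughly the pin's weight. The gripper was in line with the board's short sides to within 0.1°. One side picture gave a pin tilt of about 2°, roughly its measuring error.
- **Centring:** The checks disagree by about a centimetre. Before the last small shift, the pin-end measurement put its middle about 8 mm short of the board's centre in x, so I moved it 6 mm along. The network's final reading is (586, -14), against the board's centre at (577, -14.5).

I did not touch the jar, spatula, large cutter or yellow cutters. I did not re-measure their positions at the end.

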